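# Widen the roller cradle one hole and lay the platen roller in it

### The arm

A 6-joint arm with a two-finger parallel gripper is mounted at the origin on a cart in front of the work surface, level with it; the furniture and walls round the work are solid. World frame = base frame: x ahead of the robot, y to its left, z up, the work surface at z = 0. Lengths are in m, angles in rad, forces in N, time in s.
With the tool pointing down it reaches from about 0.25 to 0.775 m from the base axis. Payload 4 kg.
Tool frame: the origin (TCP) lies at the very end of the fingers, on their centre line; the grasp point (between the pads) lies 19 mm behind it (tcp_to_grasp is the distance from the TCP to the grasp point, in m); z points along the fingers, y is the line along which they close (so a half turn about z gives the same grasp; the last joint's range is limited). The gripper opens to 94 mm and grips with 3 to 60 N. Pads are 16 mm wide; open, the fingers measure 119 mm over their backs; the gripper's body (75 mm by 177 mm) begins 78 mm behind the grasp point.
Start: joints at [1.001, 0.087, 1.371, -0, 1.684, -0.103], TCP at [0.248, 0.491, 0.206] pointing down, gripper open.
Joint ranges: [-3.1, 3.1], [-0.76, 2.03], [0.27, 2.55], [-1.08, 4.22], [0.17, 2.65], [-2.57, 2.57]. Speed limits (rad/s): [2.79, 2.79, 3.14, 3.14, 3.14, 3.14].

### API

Orientations are given as [roll, pitch, yaw] about the fixed x, y, z axes, in that order (R = Rz(yaw) Ry(pitch) Rx(roll)).
In Python, from bench import * gives the robot as it stands.
- The arm moves only by the tool advance, called after "Call:" as a command line: name --argument value ..., lists and objects as JSON in quotes. Schema: {"type":"object","properties":{"motion":{"type":"string"},"only":{"type":"string"},"quiet":{"type":"boolean"},"lines":{"type":"string"}},"required":["motion"],"additionalProperties":false}. motion is a string of 1 to 20 rows, parted by semicolons, with the numbers parted by spaces; each row has 5 numbers: the finger opening in m, then dx, dy, dz in m, then a turn about the tool's z in rad; each row shifts and turns the commanded pose from where the row before left it, along the tool's axes as they then stand; what a row does not reach is not made up. A row lasts 1/12 s, in which the tool goes at most 0.0417 m and 0.125 rad, less where a joint would pass 70% of its speed; a pose out of reach is approached as far as the arm can. The fingers move at their own pace and stop on an object; the grip force is fixed at half the most. Time passes only in rows, so rows that do not move let the fingers close. The tool returns the time, the measured TCP pose, the force, the opening and the grip force at its end. only (a regular expression) keeps the lines of the reply that match it, lines (a string "A,B") keeps lines A to B, and quiet returns only ok. Input that does not fit is refused with a message, and nothing moves.
- get_obs(): the state, without advancing time (a new reading comes with each control period).
- snapshot(name): name is "side" or "top" or "wrist"; returns a dict with "color" (400x640x3 uint8, blue, green, red), "fx", "fy", "cx", "cy" (pixels), "k1" (the pictures are not rectified: a ray, as slopes to the right and down, at radius r is drawn at 1 + k1 r^2 times it, then the intrinsics apply), "extrinsics" (4x4, takes a point from world to camera coordinates). Camera axes: x right, y down, z forward; pixel columns grow to the right and rows downward; lengths in m; the calibration is good to about 2 mm. A picture is of the moment at which its call begins. There is no depth.
- close_job(): hands the job in; it is judged then, once.
The state is a dict: "time": time; "joint_positions": joint angles; "qvel": joint speeds; "joint_torque": joint torques, N m; "tool_pos": TCP position; "ee_rot": TCP orientation; "wrist_force": force on the tool from outside, world axes, zero at the start; "wrist_torque": the same for the moment, N m; "width": finger opening in m; "finger_force": force on a finger pad.
Only numpy, scipy, OpenCV 4.12 (cv2) and the standard library are available. Lean on these libraries where they do the work, as an engineer would, in place of code of your own. Each camera call takes 0.05 s, during which the arm holds its last target. There are 200 camera calls.

### The job

The roller cradle is set too narrow for the platen roller on the bench: squeeze its snap button flush, slide the sliding half gently outward to the next, wider hole until the button springs out there, and prove the lock with a steady tug further outward of about 10 N (one kilo) for half a second, never loading the button with more than 20 N. Then lay the roller in the cradle, rubber between the two end plates and a shaft end down between the pair of bearings on each plate, and leave it at rest there. Do not disturb the brush, the squeeze bottle or the screwdriver.

Things in the scene. Friction and masses are not known exactly. Their poses are not given: they have to be found in the camera images.
- cradle: fixed half of the roller cradle; heavy, does not move. Origin on the bench straight below the snap button; y along the tube toward the sliding half, z up, x square to the tube, away from the button face. Dark foot (72 x 40 x 12 mm, y -104 to -64 mm), aluminium end plate (48 mm wide, 6 thick, inner face y = -66 mm), steel inner tube (21.5 mm square, axis z = 40 mm) up to y = +14 mm
- fixed_bearings (a point): on the fixed end plate, midway between its two 19 mm ball bearings, which stand side by side on the plate's outer face: centres 11 mm to either side of this point in x, 7 mm thick in y. 72 mm above the bench; highest point 81.5 mm. An 8 mm shaft laid in the nip between them has its axis 79.8 mm above the bench
- sleeve: sliding half: 26 mm square aluminium tube over the inner tube (axis z = 40 mm) with foot, plate and bearings mirroring the fixed half. Axes as cradle and origin the same in the starting hole: its y in that frame is the distance slid, + = wider. Tube from its y -38 mm (mouth) to +39 mm (inner face of its plate). Slides along y only, 1 to 2 N friction. One hole = 25 mm (play +-1.5)
- sliding_bearings (a point): on the sliding end plate, midway between its two bearings; like fixed_bearings, mirrored (bearings on the outer, +y face). Moves with the sliding half: 124 mm from fixed_bearings at the start, 149 mm when one hole wider
- start_hole (a point): centre of the hole in the outer tube's -x face where the button stands at the start (11 mm hole, 1.6 mm wall); moves with the sliding half. Grip the tube here, pads on the -x and +x faces, 40 mm above the bench: that squeezes the button flush, and the same grip can then slide the tube, staying over this hole. Face to face 26 mm, over the button 31 mm
- next_hole (a point): centre of the next, wider hole, 25 mm from start_hole toward the fixed half (a third hole 25 mm the other way is narrower). With the button flush, a pull of 4 to 10 N rides the hole edge over its nose; it then runs under the wall with 1 to 3 N drag until this hole comes, draws the tube the last 3 mm, jumps out and stops the tube hard. A tug then loads the button by the pull less 1 to 2 N friction
- snap_button: spring snap button in the inner tube: 8 mm steel pin with a ball nose, standing 5 mm out of the outer tube's -x face, 40 mm above the bench. Origin at the nose tip: x in cradle is -18 mm when out, -13 mm when flush with the outer tube, about -11.4 mm while it runs under the wall. It moves along x only; spring about 3 N at first, 5 N when flush
- roller: platen roller: black rubber 16 mm in diameter, 120 mm long, on an 8 mm steel shaft that stands out 24 mm at the plain end and 31 mm at the other, which ends in a small white gear (16 mm across). Origin on the axis at the middle of the rubber; y along the axis toward the gear. Lies on the bench, axis 8 mm up; 0.08 to 0.17 kg. Either end may go to either side
- roller_seat (a point): where the roller's origin comes to lie: mid way between the two end plates once the cradle is one hole wider (130 mm between the plates, 5 mm free at each end of the rubber), 79.8 mm above the bench, axis along y of cradle
- esd_brush: bystander: flat black anti-static brush, 36 x 146 x 9 mm, lying near the front edge; origin under its middle
- solvent_bottle: bystander: white squeeze bottle with a red bent spout, 50 mm across, 170 mm tall, standing behind the cradle; origin under its middle
- screwdriver_red: bystander: red-handled screwdriver, 172 mm long, 24 mm handle, lying beyond the roller; origin under its middle

How it is judged:
By the outcome, as a careful person would: the job done as asked, in the order asked, and still so for the second after the job is handed in, with the robot touching nothing.
It also fails if it takes over 67 s, if anything falls off the work surface, if the arm or the gripper's body presses on something with over 40 N, if the wrist force passes 120 N, or if a joint passes its speed limit or range.

## Working session

There is one attempt and no reset: what is moved stays moved. The work goes in short steps, Python scripts to look and compute and a tool call to move; the robot and the scene stay as the last step left them, time stands still between calls to the robot, and variables do not carry over. Pictures are saved under pics/ and viewed, at most 10 in all, crops included, and the job is handed in when it is done.

```bash
ls; mkdir -p pics; cat > h.py <<'E'
from bench import *
import numpy as np, cv2
def pix2ray(s,uv):
    K=np.array([[s['fx'],0,s['cx']],[0,s['fy'],s['cy']],[0,0,1.]])
    p=cv2.undistortPoints(np.array(uv,float).reshape(-1,1,2),K,np.array([s['k1'],0,0,0,0.]))[:,0]
    E=np.array(s['extrinsics']);R,t=E[:3,:3],E[:3,3]
    d=np.c_[p,np.ones(len(p))]@R
    return -R.T@t,d
def at_z(s,uv,z):
    o,d=pix2ray(s,uv); z=np.broadcast_to(z,len(d))
    return o+d*((z-o[2])/d[:,2])[:,None]
def proj(s,P):
    K=np.array([[s['fx'],0,s['cx']],[0,s['fy'],s['cy']],[0,0,1.]])
    E=np.array(s['extrinsics'])
    return cv2.projectPoints(np.array(P,float).reshape(-1,1,3),cv2.Rodrigues(E[:3,:3])[0],E[:3,3],K,np.array([s['k1'],0,0,0,0.]))[0][:,0]
E
python3 - <<'E'
from h import *
import pickle
for n in ("top","side","wrist"):
    s=snapshot(n); pickle.dump(s,open(f'pics/{n}0.pkl','wb')); cv2.imwrite(f'pics/{n}0.png',s['color'])
    E=np.array(s['extrinsics']); print(n,s['fx'],s['cx'],s['cy'],s['k1'],(-E[:3,:3].T@E[:3,3]).round(3),E[:3,:3].round(2).tolist())
o=get_obs(); print(o)
E
```

```text
pics
top 447.2489606427683 318.96494482151843 194.4358590932514 -0.052988105182519944 [ 0.379 -0.024  0.973] [[-0.03, -1.0, -0.02], [-0.98, 0.03, -0.18], [0.18, 0.01, -0.98]]
side 451.2467903888595 321.0592693612323 205.2108807978862 -0.06786905560570501 [ 0.064 -0.801  0.745] [[0.87, -0.49, 0.0], [-0.28, -0.51, -0.82], [0.4, 0.71, -0.58]]
wrist 317.35376026263367 311.6418442218727 193.63056396035415 0.021667951806697762 [0.179 0.525 0.385] [[0.45, 0.89, -0.0], [0.86, -0.43, 0.26], [0.23, -0.12, -0.97]]
{'time': 0.15, 'joint_positions': array([ 1.00087847e+00,  8.78002870e-02,  1.37186836e+00, -8.20135840e-06,
        1.68357184e+00, -1.03141171e-01]), 'qvel': array([ 0.00044555, -0.00118582, -0.00420488,  0.00127069, -0.00075449,
        0.00120848]), 'joint_torque': array([ 1.78636867e-03, -3.40643477e+01, -3.02792573e+01,  7.19305314e-02,
        3.05382803e-02, -1.11619549e-04]), 'tool_pos': array([0.24731574, 0.49081113, 0.20458446]), 'ee_rot': array([-3.13995274e+00, -1.61551052e-04,  2.67481492e+00]), 'wrist_force': array([ 0.65772692,  0.0518938 , -0.2367537 ]), 'wrist_torque': array([0.0495844 , 0.00790752, 0.03327781]), 'finger_force': 0.0, 'width': 0.09406819572572281}
```

View pics/top0.png

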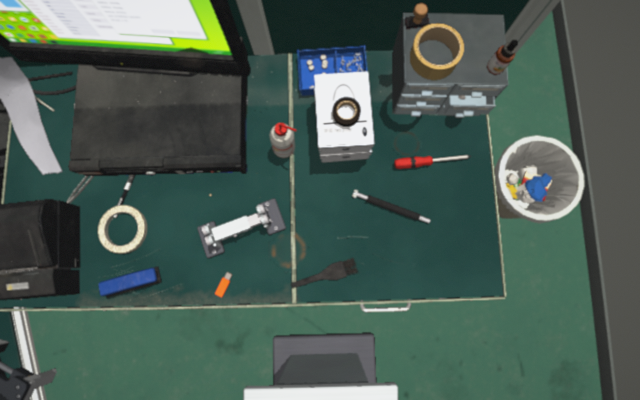

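View pics/side0.png

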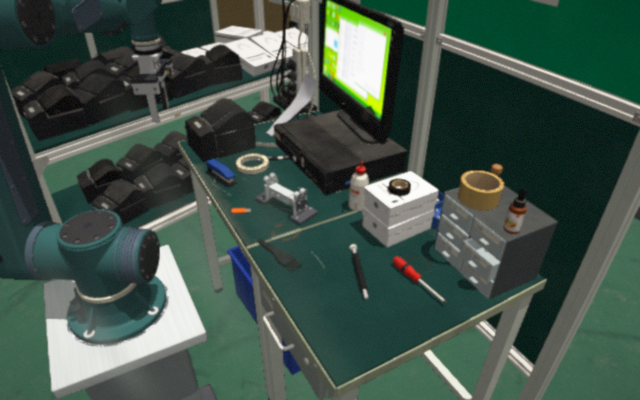

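The top view shows the cradle at about (241,228) with plates near (210,238) and (272,217). The roller runs from its gear at (356,193) to (429,220), with the brush at (330,272), bottle at (283,138) and screwdriver at (430,161). I'll zoom in on the cradle and roller.

```bash
python3 - <<'E'
import pickle,cv2,numpy as np
t=pickle.load(open('pics/top0.pkl','rb'))['color'];s=pickle.load(open('pics/side0.pkl','rb'))['color']
f=lambda im,x0,y0,w,h,k:cv2.resize(im[y0:y0+h,x0:x0+w],None,fx=k,fy=k,interpolation=cv2.INTER_CUBIC)
a=f(t,190,190,100,75,4); b=f(t,345,180,100,75,4); c=f(s,245,160,100,75,4); d=f(s,320,230,100,75,4)
im=np.vstack([np.hstack([a,b]),np.hstack([c,d])]); cv2.imwrite('pics/crop0.png',im)
E
```

```text
(no output)
```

View pics/crop0.png

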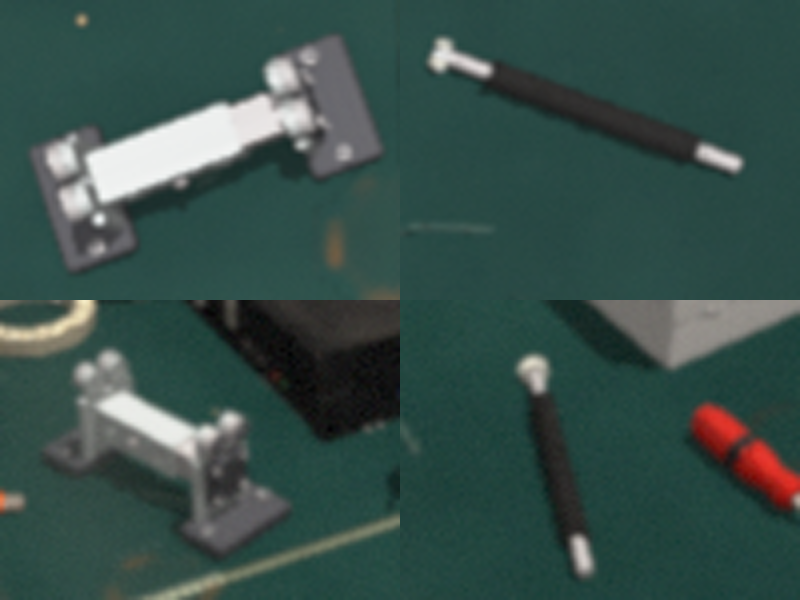

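Crop: the inner tube shows beside the right-hand plate, so the right half is fixed and cradle +y points left in the image. The button at crop (181,183) faces the robot. Roller: rubber ends at crop (492,72) and (697,150), gear at upper left.

```bash
cat > fit.py <<'E'
from h import *
import pickle
from scipy.optimize import least_squares
t=pickle.load(open('pics/top0.pkl','rb'));s=pickle.load(open('pics/side0.pkl','rb'))
U=lambda p,ox,oy,cx=0,cy=0:np.array([[ox+(x-cx)/4-.375,oy+(y-cy)/4-.375] for x,y in p])
# local mm pts, crop px (top)
L=np.array([[13,-38,53],[-13,-38,53],[13,39,53],[-13,39,53],[-17,0,40],
 [36,-104,12],[-36,-104,12],[-36,-64,12],[36,77,12],[-36,77,12],[-36,37,12]])/1000
P=U([(222,103),(240,143),(86,153),(103,203),(181,183),(340,36),(383,155),(318,180),(30,150),(75,272),(136,247)],190,190)
def W(q,L): 
    c,sn=np.cos(q[2]),np.sin(q[2]); return L@np.array([[c,sn,0],[-sn,c,0],[0,0,1]])+[q[0],q[1],0]
if __name__=='__main__':
    r=least_squares(lambda q:(proj(t,W(q,L))-P).ravel(),[.35,.13,0],loss='soft_l1')
    print(r.x,(proj(t,W(r.x,L))-P).round(1).tolist())
    Ls=np.array([[-36,-104,12],[36,-104,12],[-11,-72,81],[11,-72,81],[13,-38,53],[-36,77,12]])/1000
    print('side crop pred',((proj(s,W(r.x,Ls))-[245,160]+.375)*4+[0,300]).round().tolist())
    b=at_z(t,U([(492,72),(697,150),(441,55),(741,163)],345,180,400),.008); print(b.round(4).tolist(), np.linalg.norm(b[0]-b[1]),np.linalg.norm(b[2]-b[3]))
    c=at_z(s,U([(541,395),(579,535),(533,365),(586,572)],320,230,400,300),.008); print(c.round(4).tolist(), np.linalg.norm(c[0]-c[1]))
    cv2.imwrite('pics/x.png',s['color'])
E
python3 fit.py
```

```text
[0.48100742 0.17375099 0.33213775] [[1.0, -0.1], [0.6, 1.6], [0.2, 0.5], [-0.1, -0.3], [0.0, 0.4], [-0.2, -1.3], [0.3, -0.3], [-0.8, 0.0], [-0.7, -0.5], [-1.6, 0.2], [0.6, -0.1]]
side crop pred [[219.0, 549.0], [292.0, 502.0], [208.0, 430.0], [231.0, 416.0], [199.0, 431.0], [40.0, 447.0]]
[[0.5424, -0.1163, 0.008], [0.4959, -0.2253, 0.008], [0.5528, -0.0889, 0.008], [0.488, -0.2487, 0.008]] 0.118520305908169 0.172421771151943
[[0.545, -0.111, 0.008], [0.4998, -0.2216, 0.008], [0.5559, -0.0846, 0.008], [0.4876, -0.2469, 0.008]] 0.11947850295161534
```

Call:
advance --motion "0.094 0 0 0 0.11;0.094 0 0 0 0.11;0.094 0 0 0 0.11;0.094 0 0 0 0.11;0.094 0 0 0 0.11;0.094 0 0 0 0.11;0.094 0 0 0 0.112"

```text
time: 0.73
tool_pos: [0.2474, 0.491, 0.205]
ee_rot: [-3.141, 0.001, 1.897]
wrist_force: [0.4, 0.6, -0.7]
width: 0.0942
finger_force: 0.0
```

```bash
python3 - <<'E'
from h import *; import pickle
t=pickle.load(open('pics/top0.pkl','rb'));print(at_z(t,[(283,150),(283,130)],[0.03,.15]))
E
```

```text
[[0.65027765 0.0652037  0.03      ]
 [0.65561543 0.05330108 0.15      ]]
```

Call:
advance --motion "0.094 -0.015 0.005 0 0;0.094 -0.032 0.01 0 0;0.094 -0.034 0.01 0 0;0.094 -0.034 0.01 0 0;0.094 -0.034 0.01 0 0;0.094 -0.034 0.01 0 0;0.094 -0.034 0.01 0 0;0.094 -0.034 0.01 0 0;0.094 -0.034 0.01 0 0;0.094 -0.034 0.01 0 0;0.094 -0.032 0.01 0 0;0.094 -0.018 0.01 0 0;0.094 -0.007 0.003 0 0;0.094 0 0 0 0"

```text
time: 1.9
tool_pos: [0.4822, 0.173, 0.2048]
ee_rot: [-3.14, -0.0, 1.9]
wrist_force: [0.7, 0.5, -0.7]
width: 0.0942
finger_force: 0.0
```

```bash
python3 - <<'E'
from h import *; import pickle
s=snapshot('wrist'); pickle.dump(s,open('pics/w1.pkl','wb')); cv2.imwrite('pics/w1.png',s['color'])
o=get_obs(); print(o['tool_pos'],o['ee_rot'])
E
```

```text
[0.48138507 0.17412061 0.20499712] [-3.14034501e+00 -9.19704596e-04  1.90166827e+00]
```

View pics/w1.png

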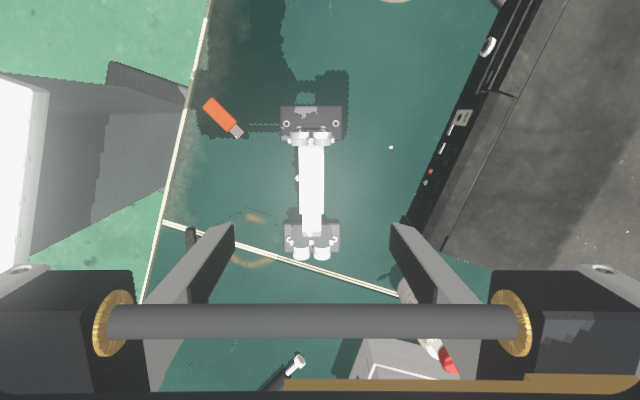

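The wrist view shows the cradle at column ~311, with the sleeve spanning x 299 to 324 and the button at (297,178). I'll crop it for a precise fit.

```bash
python3 - <<'E'
import pickle,cv2
t=pickle.load(open('pics/w1.pkl','rb'))['color']
cv2.imwrite('pics/crop1.png',cv2.resize(t[95:265,265:360],None,fx=3.5*1,fy=3.5,interpolation=cv2.INTER_CUBIC))
E
```

```text
(no output)
```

View pics/crop1.png

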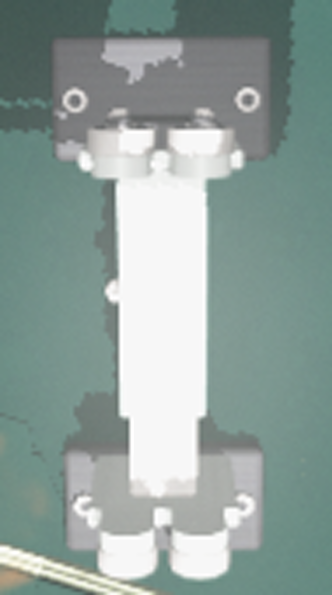

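```bash
python3 - <<'E'
from fit import *
w=pickle.load(open('pics/w1.pkl','rb'))
Lw=np.array([[-13,-38,53],[13,-38,53],[-18,0,40],[-36,77,12],[36,77,12],[-36,-104,12],[36,-104,12],[-36,-64,12],[36,-64,12]])/1000
Pw=np.array([(119,418),(206,417),(104,291),(53,40),(270,38),(68,551),(263,549),(65,447),(263,443)])/3.5+[265,95]-.36
r=least_squares(lambda q:(proj(w,W(q,Lw))-Pw).ravel(),[.48,.17,.33],loss='soft_l1',f_scale=.5)
print(r.x,(proj(w,W(r.x,Lw))-Pw).round(1).tolist())
r2=least_squares(lambda q:np.r_[(proj(w,W(q,Lw))-Pw).ravel(),(proj(t,W(q,L))-P).ravel()],[.48,.17,.33],loss='soft_l1',f_scale=.5)
print(r2.x)
o=get_obs(); print(o['tool_pos'],o['ee_rot'])
E
```

```text
[0.4792217  0.17494969 0.3387145 ] [[0.8, -0.4], [-0.5, -0.4], [0.3, -0.3], [-1.3, -0.2], [0.3, -0.3], [-0.4, 0.5], [0.2, 0.6], [-0.6, 0.8], [0.6, 1.4]]
[0.47993661 0.17474196 0.33381243]
[0.48138507 0.17412061 0.20499712] [-3.14034501e+00 -9.19704596e-04  1.90166827e+00]
```

Call:
advance --motion "0.094 0.001 -0.001 0.008 0;0.094 0 0 0.02 0;0.094 0 0 0.024 0;0.094 0 0 0.024 0;0.094 0 0 0.024 0;0.094 0 0 0.024 0;0.094 0 0 0.024 0;0.094 0 0 0.018 0;0.094 0 0 0.01 0;0.094 0 0 0.006 0;0.094 0 0 0.002 0;0.05 0 0 0 0;0.05 0 0 0 0;0.05 0 0 0 0;0.04 0 0 0 0;0.04 0 0 0 0"

```text
time: 3.28
tool_pos: [0.481, 0.1749, 0.0223]
ee_rot: [3.14, 0.0, 1.903]
wrist_force: [-0.3, 0.1, 0.5]
width: 0.0642
finger_force: 0.0
```

Call:
advance --motion "0.04 0 -0.001 0.001 0;0.04 0 0 0 0;0.04 0 0 0 0;0.04 0 0 0 0;0.036 0 0 0 0;0.033 0 0 0 0;0.033 0 0 0 0;0.033 0 0 0 0"

```text
time: 3.95
tool_pos: [0.4793, 0.1744, 0.0204]
ee_rot: [-3.141, -0.0, 1.903]
wrist_force: [-0.2, 0.2, 0.2]
width: 0.0329
finger_force: 0.2
```

Call:
advance --motion "0.03 0 0 0 0;0.028 0 0 0 0;0.026 0 0 0 0;0.022 0 0 0 0;0.022 0 0 0 0;0.022 0 0 0 0"

```text
time: 4.45
tool_pos: [0.4806, 0.1749, 0.0203]
ee_rot: [3.139, -0.0, 1.903]
wrist_force: [4.9, 2.2, -4.0]
width: 0.0263
finger_force: 30.0
```

```bash
python3 - <<'E'
from h import *
o=get_obs(); print(o['tool_pos'],o['wrist_force'],o['width'])
E
```

```text
[0.48056429 0.17485761 0.02030689] [ 4.91284791  2.16011641 -4.0490584 ] 0.026250015851879093
```

Call:
advance --motion "0.022 0.0005 0.001 0 0;0.022 0.0005 0 0 0;0.022 0.0005 0 0 0;0.022 0.0005 0 0 0;0.022 0.0005 0 0 0;0.022 0.0005 0 0 0"

```text
time: 4.95
tool_pos: [0.48, 0.1766, 0.0203]
ee_rot: [3.141, 0.002, 1.903]
wrist_force: [3.1, -2.6, -6.0]
width: 0.0257
finger_force: 30.0
```

Call:
advance --motion "0.022 0.0005 0 -0.001 0;0.022 0.0005 0 0 0;0.022 0.0005 0 0 0;0.022 0.0005 0 0 0;0.022 0.0005 0 0 0;0.022 0.0005 0 0 0;0.022 0.0005 0 0 0;0.022 0.0005 0 0 0"

```text
time: 5.62
tool_pos: [0.4793, 0.1784, 0.0204]
ee_rot: [3.141, 0.006, 1.902]
wrist_force: [8.5, -8.4, -9.9]
width: 0.0258
finger_force: 30.0
```

Call:
advance --motion "0.022 0 0.0008 0.001 0;0.022 0 0.0006 0.0015 0;0.022 0 0 0 0;0.022 0 0 0 0"

```text
time: 5.95
tool_pos: [0.4791, 0.179, 0.0203]
ee_rot: [-3.139, 0.005, 1.903]
wrist_force: [-2.3, -7.8, 4.6]
width: 0.0258
finger_force: 30.0
```

Call:
advance --motion "0.022 0.0005 -0.0005 -0.0008 0;0.022 0.0005 0 0 0;0.022 0.0005 0 0 0;0.022 0.0005 0 0 0;0.022 0 0 0 0"

```text
time: 6.37
tool_pos: [0.4776, 0.1833, 0.0203]
ee_rot: [-3.14, 0.0, 1.903]
wrist_force: [-1.9, -5.0, 3.9]
width: 0.0259
finger_force: 30.0
```

Call:
advance --motion "0.022 0.001 -0.0005 -0.0006 0;0.022 0.001 0 0 0;0.022 0.001 0 0 0;0.022 0.001 0 0 0;0.022 0.001 0 0 0;0.022 0.001 0 0 0;0.022 0.001 0 0 0;0.022 0.001 0 0 0;0.022 0.001 0 0 0"

```text
time: 7.12
tool_pos: [0.4746, 0.1921, 0.0203]
ee_rot: [-3.141, -0.0, 1.903]
wrist_force: [-0.9, -3.4, -0.1]
width: 0.0259
finger_force: 30.0
```

Call:
advance --motion "0.022 0.0005 0 0 0;0.022 0.0005 0 0 0;0.022 0.0005 0 0 0;0.022 0.0005 0 0 0;0.022 0.0005 0 0 0;0.022 0.0005 0 0 0"

```text
time: 7.62
tool_pos: [0.4733, 0.1958, 0.0203]
ee_rot: [-3.141, -0.002, 1.903]
wrist_force: [-3.0, 1.1, 1.3]
width: 0.026
finger_force: 30.0
```

Call:
advance --motion "0.022 0.0005 0 0 0;0.022 0.0005 0 0 0;0.022 0.0005 0 0 0;0.022 0.0005 0 0 0;0.022 0 0 0 0"

```text
time: 8.03
tool_pos: [0.4731, 0.1965, 0.0203]
ee_rot: [-3.141, 0.0, 1.903]
wrist_force: [-2.5, -1.6, 0.6]
width: 0.0256
finger_force: 30.0
```

Call:
advance --motion "0.022 0.0005 0 0 0;0.022 0.0005 0 0 0;0.022 0 0 0 0"

```text
time: 8.28
tool_pos: [0.4728, 0.1974, 0.0203]
ee_rot: [-3.141, 0.0, 1.903]
wrist_force: [-3.1, -2.1, 0.9]
width: 0.0259
finger_force: 30.0
```

```bash
python3 - <<'E'
from h import *
s=snapshot('wrist')['color']; t=snapshot('top')['color']
cv2.imwrite('pics/w2.png',np.hstack([cv2.resize(s[120:400,220:400],(385,600),interpolation=cv2.INTER_CUBIC),cv2.resize(t[190:270,195:250],(412,600),interpolation=cv2.INTER_CUBIC)]))
E
```

```text
(no output)
```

View pics/w2.png

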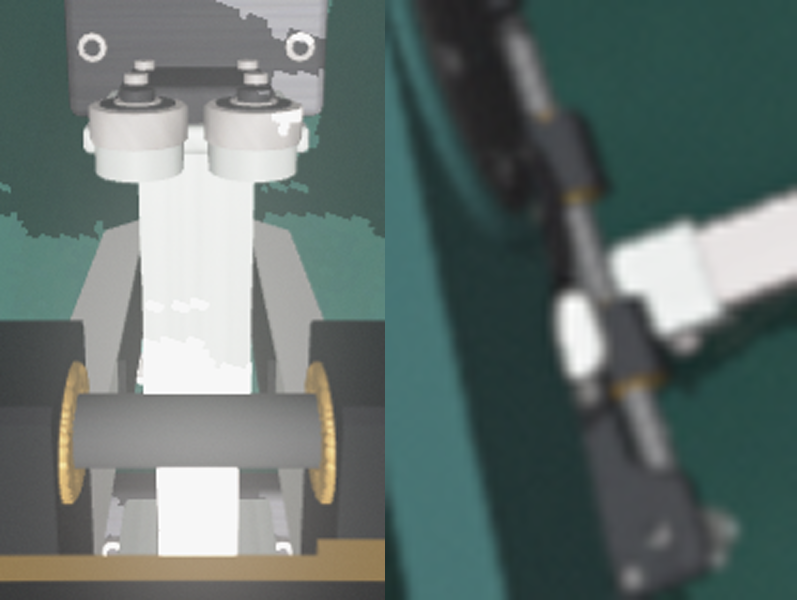

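Left (wrist): the fingers grip the tube. Right (top): a bright bump at (685,342) on the sleeve's near face, close to the mouth, so the button appears to be out in the next hole. I'll pull on gently.

Call:
advance --motion "0.022 0.0005 0.0003 0 0;0.022 0.0005 0 0 0;0.022 0.0005 0 0 0;0.022 0.0005 0 0 0;0.022 0 0 0 0"

```text
time: 8.8
tool_pos: [0.472, 0.1995, 0.0203]
ee_rot: [-3.14, 0.0, 1.903]
wrist_force: [-4.6, -2.3, 1.9]
width: 0.0261
finger_force: 30.0
```

Call:
advance --motion "0.022 0.0005 -0.0006 -0.0003 0;0.022 0.0005 0 0 0;0.022 0.0005 0 0 0;0.022 0.0005 0 0 0;0.022 0 0 0 0"

```text
time: 9.22
tool_pos: [0.4719, 0.2, 0.0203]
ee_rot: [-3.142, 0.003, 1.903]
wrist_force: [0.0, -5.5, -3.0]
width: 0.0262
finger_force: 30.0
```

Call:
advance --motion "0.022 0.0004 0 0.0003 0;0.022 0.0004 0 0 0;0.022 0.0004 0 0 0;0.022 0 0 0 0"

```text
time: 9.55
tool_pos: [0.4718, 0.2001, 0.0203]
ee_rot: [-3.142, 0.005, 1.902]
wrist_force: [1.1, -8.7, -1.0]
width: 0.0259
finger_force: 30.0
```

Call:
advance --motion "0.022 0.0004 0 0 0;0.022 0.0004 0 0 0;0.022 0 0 0 0;0.022 0 0 0 0;0.022 0 0 0 0"

```text
time: 9.97
tool_pos: [0.4718, 0.2002, 0.0203]
ee_rot: [-3.141, 0.006, 1.902]
wrist_force: [0.4, -11.5, -1.4]
width: 0.0259
finger_force: 30.0
```

Call:
advance --motion "0.022 0 0 0 0;0.022 0 0 0 0;0.022 0 0 0 0;0.022 0 0 0 0;0.022 0 0 0 0;0.022 0 0 0 0"

```text
time: 10.47
tool_pos: [0.4718, 0.2002, 0.0203]
ee_rot: [-3.141, 0.006, 1.902]
wrist_force: [-0.2, -11.5, -0.8]
width: 0.026
finger_force: 30.0
```

Call:
advance --motion "0.022 0.0003 0 0 0;0.022 0 0 0 0;0.022 0 0 0 0;0.022 0 0 0 0;0.022 0 0 0 0;0.022 0 0 0 0;0.022 0 0 0 0;0.022 0 0 0 0"

```text
time: 11.13
tool_pos: [0.4718, 0.2002, 0.0203]
ee_rot: [-3.141, 0.006, 1.902]
wrist_force: [0.7, -11.4, -0.6]
width: 0.0256
finger_force: 30.0
```

Call:
advance --motion "0.022 -0.001 0 0 0;0.022 -0.001 0 0 0;0.022 -0.001 0 0 0;0.022 -0.0005 0 0 0;0.022 -0.0005 0 0 0;0.022 0 0 0 0"

```text
time: 11.63
tool_pos: [0.4719, 0.1998, 0.0203]
ee_rot: [3.141, -0.0, 1.903]
wrist_force: [-1.4, -2.9, -2.1]
width: 0.0259
finger_force: 30.0
```

Call:
advance --motion "0.06 0 0 0 0;0.06 0 0 0 0;0.06 0 0 0 0;0.06 0 0 0 0;0.06 0 0 -0.008 0;0.06 0 0 -0.02 0;0.06 0 0 -0.03 0;0.06 0 0 -0.034 0;0.06 0 0 -0.034 0;0.06 -0.01 -0.002 -0.03 0;0.06 -0.025 -0.005 -0.014 0;0.06 -0.034 -0.007 -0.006 0;0.06 -0.036 -0.0075 -0.004 0;0.06 -0.036 -0.0075 0 0;0.06 -0.036 -0.0075 0 0;0.06 -0.036 -0.0075 0 0;0.06 -0.036 -0.0075 0 0;0.06 -0.036 -0.0075 0 0;0.06 -0.036 -0.0075 0 0;0.06 -0.027 -0.007 0 0"

```text
time: 13.3
tool_pos: [0.5161, -0.156, 0.2012]
ee_rot: [3.14, 0.001, 1.901]
wrist_force: [1.2, -0.6, -1.3]
width: 0.0598
finger_force: 0.0
```

Call:
advance --motion "0.06 -0.022 -0.004 0 0.1;0.06 -0.017 -0.002 0 0.104;0.06 -0.012 0 0 0.104;0.06 -0.007 0 0 0.104;0.06 -0.005 0 0 0.104;0.06 -0.005 0 0 0.104;0.06 -0.005 0 0 0.104;0.06 0 0 0 0;0.06 0 0 0 0"

```text
time: 14.05
tool_pos: [0.5203, -0.226, 0.201]
ee_rot: [3.141, -0.0, 1.181]
wrist_force: [-0.1, -0.1, -0.0]
width: 0.0602
finger_force: 0.0
```

```bash
python3 - <<'E'
from h import *; import pickle
s=snapshot('wrist'); pickle.dump(s,open('pics/w3.pkl','wb')); cv2.imwrite('pics/w3.png',s['color'])
E
```

```text
(no output)
```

View pics/w3.png

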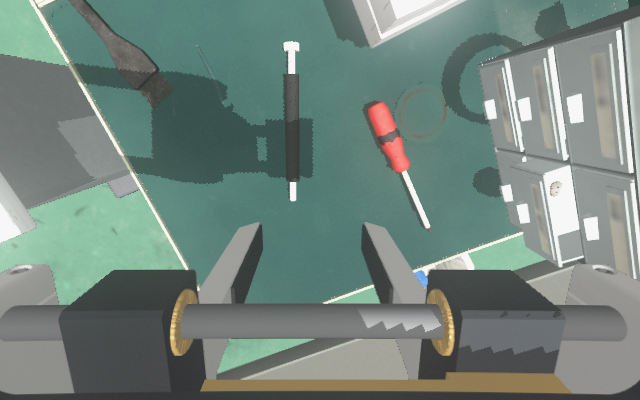

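The roller is nearly upright in the view: gear at (291,45), rubber from (292,74) to (293,181), plain end at (293,200). The screwdriver is well to the right.

```bash
python3 - <<'E'
from h import *; import pickle
s=pickle.load(open('pics/w3.pkl','rb')); im=s['color'].astype(int)
g=im.sum(2)
for r in (85,100,150,165,):print(r,g[r,278:308].tolist())
print('col',[ (r,int(g[r,290:295].mean())) for r in list(range(70,79))+list(range(177,186))])
b=at_z(s,[(292.2,74),(292.9,181),(291,45),(293,200)],[.008]*4)
o=get_obs();print(b.round(4).tolist(),np.linalg.norm(b[0]-b[1]),(b[0]+b[1])/2,np.arctan2(*(b[0]-b[1])[[1,0]]),o['tool_pos'],o['ee_rot'])
E
```

```text
85 [326, 331, 334, 333, 335, 248, 210, 207, 225, 251, 261, 267, 278, 284, 279, 283, 278, 283, 268, 260, 231, 326, 333, 329, 330, 330, 330, 333, 337, 340]
100 [325, 325, 323, 328, 333, 329, 224, 198, 216, 238, 251, 256, 261, 271, 277, 275, 272, 221, 254, 251, 215, 318, 333, 330, 333, 332, 338, 331, 331, 333]
150 [223, 219, 215, 217, 217, 221, 222, 189, 182, 182, 185, 186, 195, 200, 194, 196, 196, 191, 186, 178, 172, 198, 216, 222, 224, 227, 227, 226, 228, 225]
165 [224, 218, 218, 223, 219, 222, 222, 204, 185, 189, 191, 191, 197, 194, 194, 195, 194, 190, 183, 180, 171, 203, 231, 223, 226, 220, 219, 221, 226, 221]
col [(70, 740), (71, 740), (72, 740), (73, 716), (74, 269), (75, 282), (76, 282), (77, 283), (78, 284), (177, 195), (178, 208), (179, 232), (180, 224), (181, 248), (182, 735), (183, 738), (184, 738), (185, 730)]
[[0.5417, -0.1135, 0.008], [0.4947, -0.2249, 0.008], [0.5521, -0.0861, 0.008], [0.4854, -0.2468, 0.008]] 0.12092417428916623 [ 0.51819455 -0.16915865  0.008     ] 1.1713294202192301 [ 0.52033973 -0.22579786  0.20089531] [ 3.14077952e+00 -4.11463045e-04  1.18127457e+00]
```

Call:
advance --motion "0.05 0.006 -0.003 0 0;0.05 0.0135 -0.0065 0.006 0;0.05 0.0135 -0.0065 0.014 0;0.05 0.0125 -0.0055 0.022 0;0.05 0.006 -0.0022 0.026 0;0.05 0 0 0.026 0;0.05 0 0 0.026 0;0.05 0 0 0.024 0;0.05 0 0 0.018 0;0.05 0 0 0.012 0;0.05 0 0 0.008 0;0.05 0 0 0.005 0;0.05 0 0 0 0;0.05 0 0 0 0"

```text
time: 15.27
tool_pos: [0.5186, -0.1695, 0.0143]
ee_rot: [3.14, -0.0, 1.179]
wrist_force: [-0.4, 0.3, 0.5]
width: 0.0496
finger_force: 0.0
```

Call:
advance --motion "0.05 0 -0.0005 0.006 0;0.05 0 0 0.005 0;0.03 0 0 0 0;0.022 0 0 0 0;0.02 0 0 0 0;0.018 0 0 0 0;0.012 0 0 0 0;0.012 0 0 0 0;0.012 0 0 0 0;0.012 0 0 0 0"

```text
time: 16.1
tool_pos: [0.5179, -0.1693, 0.0027]
ee_rot: [3.14, -0.0, 1.179]
wrist_force: [1.3, -0.5, 1.4]
width: 0.0151
finger_force: 30.0
```

Call:
advance --motion "0.012 0 0 -0.006 0;0.012 0 0 -0.014 0;0.012 0 0 -0.022 0;0.012 0 0 -0.026 0;0.012 0 0 -0.026 0;0.012 0 0 -0.026 0;0.012 0.006 -0.003 -0.018 0;0.012 0.015 -0.008 -0.01 0;0.012 0.023 -0.013 -0.004 0;0.012 0.03 -0.0165 0 0;0.012 0.03 -0.0165 0 0;0.012 0.03 -0.0165 0 0;0.012 0.03 -0.0165 0 0;0.012 0.03 -0.0165 0 0;0.012 0.03 -0.0165 0 0;0.012 0.03 -0.0165 0 0;0.012 0.026 -0.0135 0 0;0.012 0.018 -0.01 0 0;0.012 0.012 -0.006 0 0;0.012 0.006 -0.003 0 0"

```text
time: 17.77
tool_pos: [0.4782, 0.1904, 0.1542]
ee_rot: [-3.14, 0.0, 1.181]
wrist_force: [-0.2, -0.4, -0.6]
width: 0.015
finger_force: 30.0
```

Call:
advance --motion "0.012 0.003 -0.001 0 -0.06;0.012 0 0 0 -0.1;0.012 0 0 0 -0.115;0.012 0 0 0 -0.115;0.012 0 0 0 -0.115;0.012 0 0 0 -0.105;0.012 0 0 0 -0.075;0.012 0 0 0 -0.042;0.012 0 0 0 0;0.012 0 0 0 0"

```text
time: 18.6
tool_pos: [0.4793, 0.1912, 0.1543]
ee_rot: [-3.141, 0.0, 1.904]
wrist_force: [0.2, 0.2, -1.5]
width: 0.0151
finger_force: 30.0
```

```bash
python3 - <<'E'
from h import *
o=get_obs();p=o['tool_pos'];print(p,o['ee_rot'],o['wrist_force'])
y=o['ee_rot'][2]; d=np.array([.4808,.1742])-p[:2]
print('dx,dy',d@[np.cos(y),np.sin(y)],d@[np.sin(y),-np.cos(y)],'turn',y-1.906)
E
```

```text
[0.47934318 0.19117654 0.15427033] [-3.14095595e+00  1.67496813e-04  1.90387849e+00] [ 0.15288591  0.1639364  -1.54845597]
dx,dy -0.0165198153182566 -0.004173850499452278 turn -0.002121512854636576
```

Call:
advance --motion "0.012 -0.005 -0.0012 0 -0.002;0.012 -0.006 -0.0015 0.006 0;0.012 -0.004 -0.001 0.012 0;0.012 -0.0015 -0.0005 0.014 0;0.012 0 0 0.01 0;0.012 0 0 0.006 0;0.012 0 0 0.002 0;0.012 0 0 0 0;0.012 0 0 0 0"

```text
time: 19.35
tool_pos: [0.4812, 0.1749, 0.1047]
ee_rot: [3.141, -0.0, 1.908]
wrist_force: [0.4, -0.1, -1.8]
width: 0.0152
finger_force: 30.0
```

```bash
python3 - <<'E'
from h import *; import pickle
w=snapshot('wrist');s=snapshot('side');t=snapshot('top');pickle.dump((w,s,t),open('pics/v4.pkl','wb'))
o=get_obs();p=o['tool_pos'];print(p,o['ee_rot'],o['wrist_force'])
a=cv2.resize(w['color'][0:400,150:480],(495,600),interpolation=cv2.INTER_CUBIC)
b=cv2.resize(s['color'][130:230,240:340],(300,300),interpolation=cv2.INTER_CUBIC)
c=cv2.resize(t['color'][185:275,190:290],(300,300),interpolation=cv2.INTER_CUBIC)
cv2.imwrite('pics/v4.png',np.hstack([a,np.vstack([b,c])]))
E
```

```text
[0.48148046 0.17507217 0.10527986] [3.13982311e+00 8.89477127e-05 1.90804443e+00] [ 0.57508564  0.20477193 -1.73235547]
```

View pics/v4.png

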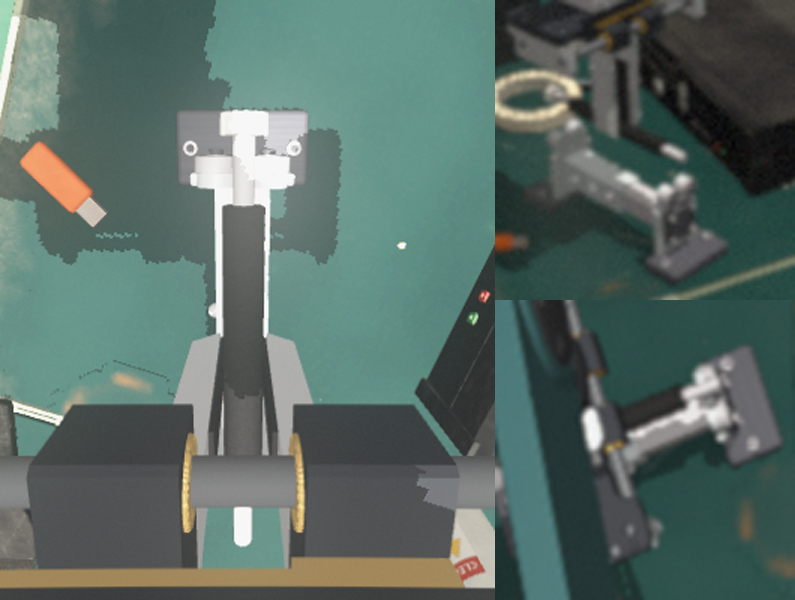

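Wrist panel: button out at (213,311), shaft in line with the nip at column 243, and gear beyond the bearings. I'll check the axial position from the rubber's end at (243,205).

```bash
python3 - <<'E'
from h import *; import pickle
w,s,t=pickle.load(open('pics/v4.pkl','rb'))
p=at_z(w,[(150+243/1.5,205/1.5),(150+243/1.5,542/1.5),(150+243/1.5,112/1.5)],[.1103+.004,.1103,.1103+.008])
R=np.array([[np.cos(.335),np.sin(.335)],[-np.sin(.335),np.cos(.335)]])
print(((p[:,:2]-[.4806,.1749])@R.T).round(4))
q=at_z(w,[(150+213/1.5,311/1.5),(150+197/1.5,181/1.5),(150+290/1.5,181/1.5)],[.04,.072,.072]);print(((q[:,:2]-[.4806,.1749])@R.T).round(4))
E
```

```text
[[-0.0006  0.0617]
 [-0.0003 -0.0852]
 [-0.0006  0.0922]]
[[-0.0165 -0.0009]
 [-0.0206  0.0685]
 [ 0.02    0.0685]]
```

Call:
advance --motion "0.012 -0.001 0 0.004 0;0.012 -0.0008 0 0.007 0;0.012 0 0 0.007 0;0.012 0 0 0.005 0;0.012 0 0 0.002 0;0.012 0 0 0.001 0;0.012 0 0 0 0;0.012 0 0 0 0"

```text
time: 20.17
tool_pos: [0.4817, 0.1731, 0.0785]
ee_rot: [3.141, -0.0, 1.908]
wrist_force: [0.4, -0.2, -1.0]
width: 0.015
finger_force: 30.0
```

Call:
advance --motion "0.012 0 0 0.001 0;0.012 0 0 0.001 0;0.012 0 0 0.0005 0;0.012 0 0 0.0005 0;0.012 0 0 0 0;0.012 0 0 0 0"

```text
time: 20.67
tool_pos: [0.4815, 0.1731, 0.0754]
ee_rot: [3.142, -0.0, 1.908]
wrist_force: [0.0, -0.7, -1.3]
width: 0.0153
finger_force: 30.0
```

Call:
advance --motion "0.012 0 0 0.0005 0;0.012 0 0 0.0005 0;0.012 0 0 0.0003 0;0.012 0 0 0 0;0.012 0 0 0 0"

```text
time: 21.08
tool_pos: [0.4816, 0.1731, 0.0747]
ee_rot: [3.141, 0.0, 1.908]
wrist_force: [-1.9, -0.9, 2.8]
width: 0.0149
finger_force: 30.0
```

Call:
advance --motion "0.012 0 -0.0002 0.0004 0;0.012 0 0 0.0003 0;0.012 0 0 0 0;0.012 0 0 0 0"

```text
time: 21.42
tool_pos: [0.4815, 0.1731, 0.0745]
ee_rot: [3.141, 0.0, 1.908]
wrist_force: [-3.0, -1.0, 5.5]
width: 0.0156
finger_force: 30.0
```

Call:
advance --motion "0.012 0 -0.0005 -0.0003 0;0.012 0 0 0 0;0.015 0 0 0 0;0.017 0 0 0 0;0.019 0 0 0 0;0.022 0 0 0 0;0.026 0 0 0 0;0.03 0 0 0 0;0.036 0 0 0 0;0.036 0 0 0 0"

```text
time: 22.25
tool_pos: [0.4808, 0.1729, 0.0735]
ee_rot: [-3.141, -0.0, 1.908]
wrist_force: [-0.1, -0.6, 0.1]
width: 0.0353
finger_force: 0.0
```

Call:
advance --motion "0.04 0 0 -0.003 0;0.04 0 0 -0.006 0;0.04 0 0 -0.01 0;0.04 0 0 -0.016 0;0.04 0 0 -0.022 0;0.04 0 0 -0.022 0;0.04 0 0 -0.022 0;0.04 0 0 -0.014 0;0.04 0 0 -0.005 0;0.04 0 0 0 0"

```text
time: 23.08
tool_pos: [0.482, 0.1731, 0.1964]
ee_rot: [3.137, 0.0, 1.908]
wrist_force: [0.4, 0.3, 0.2]
width: 0.0401
finger_force: 0.0
```

```bash
python3 - <<'E'
from h import *; import pickle
w=snapshot('wrist');s=snapshot('side');t=snapshot('top');pickle.dump((w,s,t),open('pics/v5.pkl','wb'))
a=cv2.resize(w['color'][0:400,150:480],(495,600),interpolation=cv2.INTER_CUBIC)
b=cv2.resize(s['color'][130:230,240:340],(300,300),interpolation=cv2.INTER_CUBIC)
c=cv2.resize(t['color'][185:275,190:290],(300,300),interpolation=cv2.INTER_CUBIC)
cv2.imwrite('pics/v5.png',np.hstack([a,np.vstack([b,c])]))
E
```

View pics/v5.png

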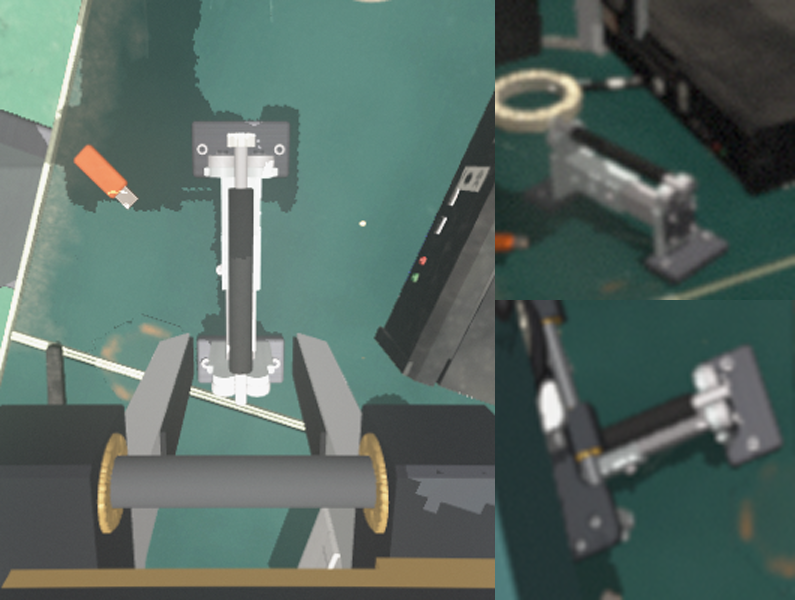

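The roller lies in both nips: shaft at column 240 between each bearing pair, rubber from row 189 to 373 between the plates, button out at (220,270). The gripper is clear.

Call:
advance --motion "0.04 0 0 0 0;0.04 0 0 0 0;0.04 0 0 0 0;0.04 0 0 0 0"

```text
time: 23.57
tool_pos: [0.4806, 0.1728, 0.1931]
ee_rot: [-3.141, -0.0, 1.908]
wrist_force: [0.2, 0.2, 0.0]
width: 0.0402
finger_force: 0.0
```

```bash
python3 -c "
from bench import *
print(close_job())"
```

```text
the job is handed in; nothing more can be done
None
```

I set the cradle one hole wider, tugged the lock at about 11 N for over half a second without it giving, laid the roller in both bearing pairs, and handed the job in at 23.6 s; no verdict was returned.

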